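# Turn the unseated canister lid until it drops home

## Task

Two desk canisters for clips stand on the worktop; one is properly closed, but the lid of the other was put on turned, so it stands proud on the rim. Turn that lid by its grip until its lugs drop into the slots and it sits fully home, then let go. Leave the closed canister and its lid alone.

Things in the scene. Friction and masses are not known exactly. Their poses are not given: they have to be found in the camera images.
- loose_lid: The lid that is not home: off-white plastic, loose, 0.1 to 0.16 kg. Round flange 86 mm across, 5 mm thick; origin on its axis at the flange's underside, z up, x along its grip bar. Below: a round plug 58 mm across, 16 mm deep, and at its +x and -x sides two lugs 8 mm high, 44 degrees wide, reaching 38 mm from the axis. At the start the plug is in the mouth, the lugs lie on the rim.
- loose_lid_grip (a point): On the loose lid's axis, 26 mm above its origin, in its upright grip bar: 52 mm long along the lid's x, 12 mm thick along y, 30 mm high (5 to 35 mm above the lid's origin). At the start the bar is turned 40 to 77 degrees anticlockwise, seen from above, from the line of the canister's ears.
- canister_a: The canister under the loose lid: grey plastic, fixed, 84 mm across, 60 mm high; origin at the centre of its underside, z up. Mouth 64 mm across. On its +x and -x sides the rim has slots 9 mm deep, 72 degrees wide, hidden under the lid; outside each slot an ear, 12 mm wide, reaches 55 mm from the axis and shows past the lid. Which canister stands left varies.
- canister_a_seat (a point): On canister_a's axis at the rim, 60 mm above its origin; x points through an ear. The lid fits either way round: with its bar in line with the ears (within 11 degrees) the lugs drop into the slots and it falls 8 mm by its own weight. Lid origin above this point: 8 mm at the start, 0 when home. The slots' ends then stop it from turning on.
- closed_lid: The lid of the other canister, same shape, origin and axes as the loose lid, loose too but already home: flange flat on the rim, bar in line with the ears. To be left alone.
- canister_b: The other, closed canister: same shape, origin and axes as canister_a, fixed to the worktop. To be left alone.
Things that resemble listed ones, but are neither listed nor needed, are in the scene too. Leave any green or purple look-alike of the loose_lid alone. Leave any orange look-alike of the canister_a alone.

How it is judged:
At the end, for the whole second after the job is handed in: The loose lid sits home on its canister: its origin 57 to 62.5 mm above the canister's, within 10 mm of its axis, its bar within 23 degrees of the line of the ears, level within about 4.5 degrees and at rest (z of loose_lid in the frame of canister_a between 0.057 and 0.0625 m and horizontal distance between loose_lid and canister_a below 0.01 m and angle between the x axis of loose_lid and the x axis of canister_a, either way round below 0.4 rad and angle between loose_lid's own z axis and vertical below 0.08 rad and linear speed of loose_lid below 0.02 m/s); the robot touches nothing.
It fails at once if the closed canister's lid is moved by more than 10 mm or turned out of its seat (distance of closed_lid from where it was at the start of the episode above 0.01 m or z of closed_lid in the frame of canister_b above 0.066 m).
It also fails if it takes over 32 s, if anything falls off the work surface, if the arm or the gripper's body presses on something with over 40 N, if the wrist force passes 120 N, or if a joint passes its speed limit or range.

## Robot

A 6-joint arm with a two-finger parallel gripper is mounted at the origin on a cart in front of the work surface, level with it; the furniture and walls round the work are solid. World frame = base frame: x ahead of the robot, y to its left, z up, the work surface at z = 0. Lengths are in m, angles in rad, forces in N, time in s.
With the tool pointing down it reaches from about 0.35 to 0.975 m from the base axis. Payload 4.9 kg.
Tool frame: the origin (TCP) lies midway between the tips of the shut fingers; the grasp point (between the pads) lies 19 mm behind it; x points along the fingers, y is the direction in which the jaws open and shut, and the axes are right-handed (so a half turn about x gives the same grasp; the last joint's range is limited). The gripper opens to 85 mm and grips with 20 to 120 N. Pads are 22 mm wide; open, the fingers measure 114 mm over their backs; the gripper's body (76 mm by 85 mm) begins 54 mm behind the grasp point. The pads swing forward as they close: fully open they stand 13 mm farther back than shut.
Start: joints at [-1.254, 0.053, 1.613, -0, 1.476, -0.119], TCP at [0.264, -0.567, 0.231] pointing down, gripper open.
Joint ranges: [-3.01, 3.01], [-1.01, 2.22], [0.06, 2.58], [-1.02, 4.17], [0.09, 2.62], [-3.14, 3.14]. Speed limits (rad/s): [2.57, 2.57, 3.14, 3.14, 3.14, 3.14].

## Interface

Orientations are given as a 3x3 rotation matrix whose columns are the frame's x, y, z axes.
In Python, from bench import get_state, cams, order, spotter gives the robot as it stands.
- The arm moves only by the tool carry_out, never from a script. Its argument "series" is a list that holds one entry, the list of rows, each a list of 5 numbers: the shift along the world's x, y, z each as a share of 0.3 m, from -1 to 1, then the turn about the world's z as a share of pi/2 rad, from -1 to 1, then the gripper command: -1 is fully open, 1 is shut, values between are in proportion. A call has 1 to 20 rows; each row is the pose to reach, as a shift and turn from the pose commanded when the call began; what a row does not reach only later rows make up. A row lasts 1/8 s, in which the tool goes at most 62.5 mm and 10.7 degrees, less where a joint would pass 70% of its speed; a pose out of reach is approached as far as the arm can. A call with a number of a shift or a turn outside -1 to 1 is refused whole. A call with a gripper value outside its range is refused whole. The fingers move at their own pace and stop on an object; "force" is the grip in N (left out, the last holds). Time passes only in rows, so rows that repeat a pose let the fingers close. It gives the time, the measured TCP pose, the force and the opening at its end, in the units of the state.
- get_state(): the state, without advancing time (a new reading comes with each control period).
- cams.get_image(name): name is "side" or "top" or "wrist"; returns a dict with "image" (384x512x3 uint8, blue, green, red), "depth" (384x512 float32, m along the optical axis (not along the pixel's ray), 0 where there is no reading), "K" (3x3 intrinsics, pixels), "rvec" (rotation vector, rad) and "tvec" (3), from world to camera coordinates, as OpenCV has them. Camera axes: x right, y down, z forward; pixel columns grow to the right and rows downward; lengths in m; the calibration is good to about 2 mm. A picture is of the moment at which its call begins.
- order.finish_job(): hands the job in, once; it reports no verdict.
Trained networks look in the newest picture that a camera, given by its name, has taken for a name from the list of things; names that differ only in an ending like _2 or _b are one class to them, and where a whole thing is asked for, a point or a joint stands for the part that bears it (a point fixed in the world has none). Each returns a list of dicts, best first, with "confidence" (0 to 1); they miss things now and then, are a little off and sometimes report something else, mostly with a low value. They report only what shows in the picture. A call takes as long as a camera call. They do not tell look-alikes from the thing itself.
- spotter.silhouettes(thing, camera): "pixels" (384x512 bool, what is visible of it) and "pixel" ([column, row] in pixels, amid what is visible of it).
- spotter.spot_point(thing, camera): "pixel" ([column, row] in pixels: a listed point, or the origin of a listed thing).
The state is a dict: "clock": time; "joints": joint angles; "qd": joint speeds; "joint_torque": joint torques, N m; "tool_pos": TCP position; "eef_rot": TCP orientation; "ft_force": force on the tool from outside, world axes, zero at the start; "torque": the same for the moment, N m; "width": finger opening in m.
Only numpy, scipy, OpenCV 4.12 (cv2) and the standard library are available. Lean on these libraries where they do the work, as an engineer would, in place of code of your own. Each camera call takes 0.05 s, during which the arm holds its last target.

## Working session

There is one attempt and no reset: what is moved stays moved. The work goes in short steps, Python scripts to look and compute and a tool call to move; the robot and the scene stay as the last step left them, time stands still between calls to the robot, and variables do not carry over. Pictures are saved under pics/ and viewed, and the job is handed in when it is done.

Besides the shell and the picture viewer there is one more tool, called as name([rows], argument=value, ...), one row to a line, values as JSON. carry_out: Moves the arm, as the interface text tells. Shift numbers are shares of 0.3 m and turn numbers shares of pi/2 rad, none past 1 either way. Its arguments: {"type":"object","properties":{"series":{"type":"array"},"force":{"type":"number"}},"required":["series"]}

```bash
mkdir -p pics; cat > h.py <<'E'
import numpy as np,cv2
from bench import get_state,cams,order,spotter
def cloud(d):
    z=d["depth"];K=d["K"];v,u=np.indices(z.shape)
    P=np.stack([(u-K[0,2])/K[0,0]*z,(v-K[1,2])/K[1,1]*z,z],-1)
    R,_=cv2.Rodrigues(np.array(d["rvec"],float))
    return (P-np.array(d["tvec"]).reshape(3))@R
E
python3 - <<'E'
from h import *
ims=[]
for c in("top","side"):
    d=cams.get_image(c);cv2.imwrite(f"pics/{c}1.png",d["image"])
    X=cloud(d)
    for t in("loose_lid","canister_a","loose_lid_grip"):
        for s in spotter.silhouettes(t,c):
            p=s["pixels"]&(d["depth"]>0);Q=X[p]
            print(c,t,round(s["confidence"],2),s["pixel"],p.sum(),np.median(Q,0).round(3),Q[:,2].max().round(3))
    for t in("loose_lid_grip","canister_a_seat"):
        for s in spotter.spot_point(t,c): 
            u,v=map(int,s["pixel"]);print(c,t,round(s["confidence"],2),s["pixel"],X[v,u].round(3))
s=get_state();print(s["clock"],s["tool_pos"],s["eef_rot"],s["width"])
E
```

```text
top loose_lid 0.9 [203.2, 153.6] 554 [0.619 0.452 0.022] 0.057
top loose_lid 0.75 [248.2, 191.5] 657 [0.495 0.317 0.073] 0.107
top loose_lid 0.56 [197.4, 205.3] 598 [0.469 0.458 0.022] 0.055
top canister_a 0.84 [170.4, 228.3] 808 [0.382 0.56  0.044] 0.065
top canister_a 0.7 [337.5, 203.1] 132 [0.462 0.046 0.048] 0.064
top canister_a 0.64 [245.0, 204.0] 118 [0.456 0.317 0.056] 0.075
top loose_lid_grip 0.97 [199.8, 200.5] 585 [0.469 0.458 0.022] 0.055
top loose_lid_grip 0.77 [199.7, 154.8] 503 [0.62  0.451 0.022] 0.057
top loose_lid_grip 0.65 [245.5, 188.4] 645 [0.496 0.317 0.073] 0.107
top loose_lid_grip 0.94 [243.7, 189.7] [0.492 0.324 0.1  ]
top loose_lid_grip 0.92 [199.4, 198.9] [0.472 0.458 0.055]
top loose_lid_grip 0.69 [201.1, 152.5] [0.618 0.459 0.035]
top loose_lid_grip 0.29 [246.8, 187.9] [0.497 0.315 0.105]
top canister_a_seat 0.71 [163.5, 228.5] [0.385 0.574 0.01 ]
top canister_a_seat 0.41 [248.7, 187.0] [0.497 0.31  0.102]
side loose_lid 0.78 [244.9, 211.9] 542 [0.498 0.324 0.075] 0.107
side loose_lid 0.68 [188.7, 246.2] 623 [0.621 0.46  0.023] 0.054
side loose_lid 0.61 [239.0, 266.7] 688 [0.47  0.466 0.023] 0.054
side canister_a 0.68 [249.8, 229.5] 565 [0.487 0.347 0.039] 0.064
side loose_lid_grip 0.96 [188.9, 251.2] 652 [0.622 0.46  0.023] 0.054
side loose_lid_grip 0.89 [240.3, 262.8] 675 [0.47  0.466 0.023] 0.054
side loose_lid_grip 0.47 [246.2, 209.1] 489 [0.498 0.324 0.075] 0.107
side loose_lid_grip 0.83 [188.1, 245.9] [0.623 0.455 0.039]
side loose_lid_grip 0.76 [250.8, 205.9] [0.498 0.316 0.101]
side loose_lid_grip 0.68 [239.5, 257.5] [0.475 0.462 0.052]
side canister_a_seat 0.72 [257.8, 293.2] [0.405 0.528 0.021]
side canister_a_seat 0.68 [250.9, 218.1] [0.49  0.339 0.075]
0.6 [ 0.26383126 -0.56658291  0.23133417] [[ 2.43584248e-06  4.22133262e-01 -9.06533788e-01]
 [-5.19922946e-05 -9.06533787e-01 -4.22133261e-01]
 [-9.99999999e-01  4.81610219e-05  1.97395034e-05]] 0.08556183702792514
```

```bash
python3 - <<'E'
import cv2
a=cv2.imread("pics/top1.png");b=cv2.imread("pics/side1.png")
cv2.imwrite("pics/t2.png",cv2.resize(a[110:290,130:370],None,fx=3.2,fy=3.2,interpolation=2))
E
```

```text
(no output)
```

View pics/t2.png

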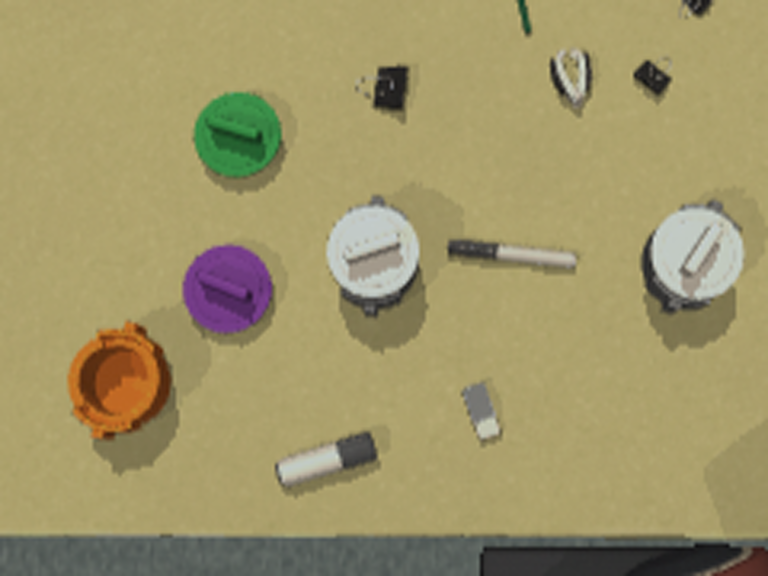

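View pics/side1.png

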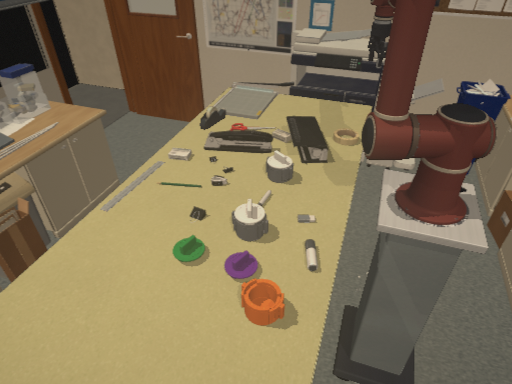

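View pics/top1.png

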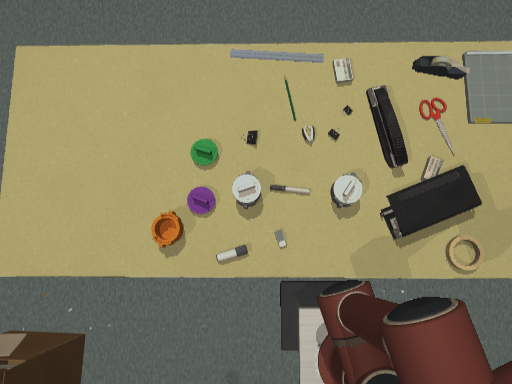

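The top view shows two white-lidded canisters. In the left one, at about (246,190), the bar lies across the ears. In the right one, at about (347,190), the bar is in line with them. I'll measure the heights and angles from depth, then move the wrist camera over the left one.

```bash
cat > m.py <<'E'
from h import *
def ang(Q):
    q=Q[:,:2]-Q[:,:2].mean(0);w,V=np.linalg.eigh(q.T@q);v=V[:,1];return np.degrees(np.arctan2(v[1],v[0]))%180
def meas(c,ctr):
    d=cams.get_image(c);X=cloud(d);r=np.hypot(X[...,0]-ctr[0],X[...,1]-ctr[1]);ok=d["depth"]>0
    Z=X[...,2]
    b=ok&(r<.034)&(Z>.088);f=ok&(r<.046)&(Z>.057)&(Z<.082)
    e=ok&(r>.0475)&(r<.06)&(Z>.03)&(Z<.075)
    Q=X[b];print(c,"bar n",b.sum(),"ctr",Q.mean(0).round(4),"top",np.percentile(Q[:,2],[50,90]).round(4),"ang",ang(Q).round(1))
    print(" flange",np.median(X[f],0).round(4),f.sum())
    a=np.degrees(np.arctan2(X[e][:,1]-ctr[1],X[e][:,0]-ctr[0]));print(" ears",e.sum(),np.sort(a.round()))
    return d
E
python3 - <<'E'
from m import *
for c in("top","side"):
    for ctr in((.496,.316),(.495,.041)): print(ctr);meas(c,ctr)
E
```

```text
(0.496, 0.316)
top bar n 82 ctr [0.4972 0.3165 0.1008] top [0.1011 0.1043] ang 108.2
 flange [0.4926 0.3168 0.0727] 594
 ears 32 [-179. -178. -178.  -36.  -31.  -22.  -20.  -12.   -9.   -8.   -8.   -5.
   -4.   -4.   -1.   -1.    2.    2.    9.   13.   16.   24.   32.  171.
  172.  172.  174.  175.  175.  178.  179.  179.]
(0.495, 0.041)
top bar n 57 ctr [0.493  0.0216 0.0935] top [0.0933 0.0961] ang 148.1
 flange [0.4936 0.0325 0.0644] 438
 ears 155 [-178. -176. -176. -173. -173. -159. -159. -157. -154. -154. -151. -151.
 -149. -148. -148. -146. -144. -144. -141. -140. -138. -136. -135. -134.
 -133. -129. -129. -128. -127. -125. -124. -123. -123. -121. -121. -121.
 -119. -119. -118. -117. -116. -116. -116. -115. -113. -112. -111. -111.
 -109. -109. -108. -107. -107. -106. -106. -105. -103. -103. -102. -102.
 -100. -100. -100.  -98.  -97.  -97.  -97.  -95.  -95.  -94.  -94.  -93.
  -91.  -91.  -91.  -91.  -88.  -88.  -88.  -88.  -88.  -85.  -85.  -85.
  -84.  -84.  -82.  -81.  -81.  -81.  -79.  -78.  -78.  -77.  -76.  -75.
  -75.  -74.  -74.  -73.  -73.  -72.  -71.  -70.  -70.  -69. 
[... 366 characters left out ...]
 0.1049] ang 107.5
 flange [0.494  0.3275 0.0741] 544
 ears 54 [-25. -19.  -4.  -3.  -2.  -2.  -1.   0.   0.   1.   1.   2.   3.   4.
   4.   9.   9.  16.  17.  18.  21.  23.  25.  26.  27.  27.  28.  28.
  29.  29.  29.  29.  29.  29.  29.  30.  30.  30.  30.  30.  31.  32.
  32. 169. 170. 170. 176. 176. 177. 177. 178. 178. 179. 179.]
(0.495, 0.041)
side bar n 38 ctr [0.4963 0.0241 0.0941] top [0.0948 0.0971] ang 149.4
 flange [0.4954 0.0349 0.0667] 253
 ears 38 [-140. -132. -128. -125. -118. -117. -116. -111. -109. -107. -104. -100.
  -52.  -48.  -48.  -45.  -45.  -42.  -42.  -40.  -38.  -34.  -32.  -31.
  -28.  -26.  -25.  -24.  -20.  -19.  -18.  -18.  -16.  -14.  -14.  -14.
  -13.  -11.]
```

carry_out([
  [[0.26,1,0.2,0.3,-1],[0.26,1,0.2,0.3,-1],[0.26,1,0.2,0.3,-1],[0.26,1,0.2,0.3,-1],[0.26,1,0.2,0.3,-1],[0.26,1,0.2,0.3,-1]],
])

```text
clock: 1.55
tool_pos: [0.343, -0.2642, 0.2931]
eef_rot: [[0.003, 0.791, -0.612], [-0.003, -0.612, -0.791], [-1.0, 0.004, 0.0]]
ft_force: [-0.3, 0.1, -0.0]
width: 0.0853
```

carry_out([
  [[0.26,1,0,0.3,-1],[0.26,1,0,0.3,-1],[0.26,1,0,0.3,-1],[0.26,1,0,0.3,-1],[0.26,1,0,0.3,-1],[0.26,1,0,0.3,-1]],
])

```text
clock: 2.3
tool_pos: [0.4202, 0.0363, 0.2909]
eef_rot: [[-0.001, 0.983, -0.185], [0.0, -0.185, -0.983], [-1.0, -0.001, -0.0]]
ft_force: [0.2, 0.1, -1.2]
width: 0.0852
```

carry_out([
  [[0.2,0.8,0,0.32,-1],[0.2,0.8,0,0.32,-1],[0.2,0.8,0,0.32,-1],[0.2,0.8,0,0.32,-1],[0.2,0.8,0,0.32,-1],[0.2,0.8,0,0.32,-1]],
])

```text
clock: 3.05
tool_pos: [0.4805, 0.272, 0.2907]
eef_rot: [[-0.001, 0.953, 0.304], [-0.001, 0.304, -0.953], [-1.0, -0.001, 0.001]]
ft_force: [-0.1, 0.2, 0.6]
width: 0.0856
```

```bash
python3 - <<'E'
from m import *
d=meas("wrist",(.498,.317));cv2.imwrite("pics/w1.png",d["image"]);s=get_state();print(s["tool_pos"],s["eef_rot"].round(3) if hasattr(s["eef_rot"],'round') else s["eef_rot"])
E
```

```text
wrist bar n 6682 ctr [0.5107 0.2974 0.3329] top [0.361  0.3735] ang 175.7
 flange [0.495  0.3172 0.0734] 4260
 ears 184 [-180. -180. -179. -179. -179. -178. -178. -178. -178. -177. -177. -176.
 -176. -175. -175. -175. -174.  -40.  -38.  -37.  -37.  -36.  -34.  -32.
  -31.  -30.  -29.  -28.  -25.  -25.  -24.  -23.  -22.  -21.  -19.  -18.
  -17.  -16.  -15.  -14.  -13.  -13.  -13.  -12.  -12.  -11.  -11.  -11.
  -11.  -11.  -11.  -10.  -10.  -10.  -10.  -10.  -10.   -9.   -9.   -9.
   -9.   -9.   -9.   -8.   -8.   -8.   -8.   -7.   -7.   -7.   -7.   -7.
   -7.   -7.   -7.   -6.   -6.   -6.   -6.   -5.   -5.   -5.   -5.   -5.
   -5.   -5.   -4.   -4.   -4.   -4.   -4.   -4.   -3.   -3.   -3.   -3.
   -3.   -3.   -2.   -2.   -2.   -2.   -2.   -1.   -1.   -1.   -1.   -1.
   -1.   -1.    0.    0.    0.   -0.    0.    0.   -0.   -0.   -0.    2.
    3.    3.    4.    4.    5.    6.    7.    7.    8.    9.   10.   11.
   11.   12.   12.   14.   14.   15.   16.   16.   17.   17.   19.   19.
   20.   20.   21.   22.   23.   23.   24.   24.   25.   26.   27.   27.
   28.   29.  172.  172.  172.  172.  172.  173.  173.  173.  173.  173.
  174.  174.  174.  175.  175.  176.  176.  176.  177.  177.  178.  178.
  178.  179.  179.  180.]
[0.48041804 0.27172422 0.29104984] [[-0.     0.953  0.303]
 [-0.001  0.303 -0.953]
 [-1.    -0.     0.001]]
```

View pics/w1.png

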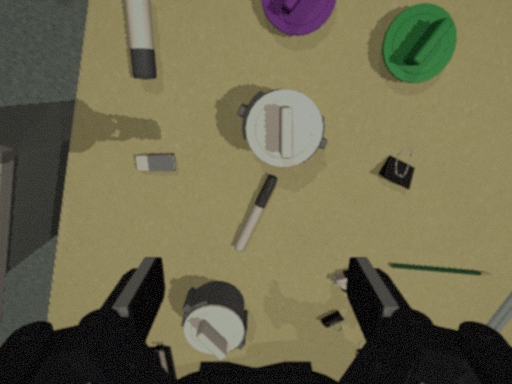

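The wrist view shows the ears at about (243,110) and (323,143), with the bar standing upright at (286,132). So the bar is roughly 68° clockwise of the ear line, which disagrees with the stated sense of turn. I'll trust the pictures and refine the pose.

```bash
sed -i 's/(Z>.088)/(Z>.096)\&(Z<.112)/' m.py; python3 - <<'E'
from m import *
d=cams.get_image("wrist");X=cloud(d);Z=X[...,2];ctr=np.array([.497,.317]);r=np.hypot(X[...,0]-ctr[0],X[...,1]-ctr[1])
b=(r<.036)&(Z>.099)&(Z<.112);Q=X[b]
R=cv2.minAreaRect(Q[:,:2].astype(np.float32)*1000);print(Q.mean(0),ang(Q),R,np.median(Q[:,2]))
f=((Z>.066)&(Z<.079)&(r<.055)).astype(np.uint8);c=max(cv2.findContours(f,0,1)[0],key=len)
p=np.array([X[v,u,:2] for u,v in c[:,0]],np.float32)*1000;print(cv2.minEnclosingCircle(p),cv2.fitEllipse(p))
u,v=243,110
R_,_=cv2.Rodrigues(np.array(d["rvec"],float));C=-R_.T@np.array(d["tvec"]).reshape(3)
E=[]
for u,v in((243,110),(323,143)):
    ray=R_.T@np.linalg.inv(d["K"])@[u,v,1];E.append((C+ray*(.055-C[2])/ray[2]))
E=np.array(E);print(E,np.degrees(np.arctan2(*(E[1]-E[0])[[1,0]])),E.mean(0))
for c in("top","side"):meas(c,(.497,.317))
E
```

```text
[0.50075161 0.31573624 0.10239874] 108.64970199110566 ((501.47723388671875, 314.72918701171875), (11.619806289672852, 51.229469299316406), 19.07417869567871) 0.10256925249370195
((501.6024475097656, 314.29559326171875), 43.01449966430664) ((501.3059387207031, 314.49078369140625), (84.23334503173828, 84.40839385986328), 40.84554672241211)
[[0.45171113 0.31894453 0.055     ]
 [0.55287128 0.31136071 0.055     ]] -4.287356794193432 [0.50229121 0.31515262 0.055     ]
top bar n 14 ctr [0.4994 0.3088 0.1017] top [0.1018 0.1038] ang 65.9
 flange [0.4813 0.3246 0.0725] 194
 ears 1 [172.]
side bar n 54 ctr [0.5011 0.3202 0.1034] top [0.1039 0.1049] ang 109.5
 flange [0.4939 0.3278 0.0742] 549
 ears 54 [-180. -179. -176.  -27.   -6.   -5.   -1.   -1.   -0.    0.   -0.   -0.
    0.    1.    1.    1.    1.    2.    2.    3.    4.    8.   12.   17.
   18.   18.   24.   25.   26.   27.   28.   28.   28.   28.   29.   29.
   29.   30.   30.   30.  169.  169.  171.  171.  172.  172.  173.  173.
  175.  176.  176.  177.  179.  180.]
```

carry_out([
  [[0.07,0.142,0,0.014,-1],[0.07,0.142,-0.2,0.014,-1],[0.07,0.142,-0.35,0.014,-1],[0.07,0.142,-0.5,0.014,-1],[0.07,0.142,-0.62,0.014,-1],[0.07,0.142,-0.7,0.014,-1],[0.07,0.142,-0.705,0.014,-1],[0.07,0.142,-0.705,0.014,-1]],
], force=30)

```text
clock: 4.25
tool_pos: [0.5017, 0.3158, 0.0812]
eef_rot: [[0.002, 0.946, 0.325], [0.001, 0.325, -0.946], [-1.0, 0.002, -0.0]]
ft_force: [-0.7, 0.1, 0.3]
width: 0.0854
```

```bash
python3 - <<'E'
from h import *
d=cams.get_image("wrist");cv2.imwrite("pics/w2.png",d["image"]);s=get_state();print(s["tool_pos"],s["ft_force"])
E
```

```text
[0.50203029 0.31616579 0.08174866] [-0.06180766 -0.62238912  1.20371593]
```

View pics/w2.png

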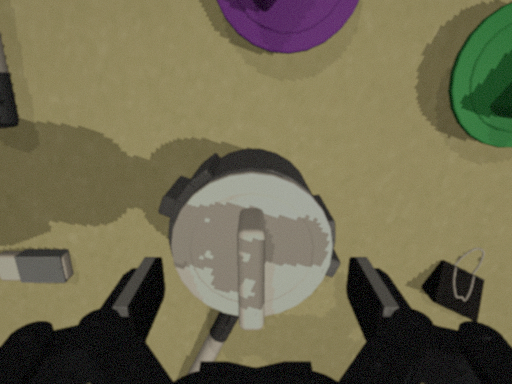

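The bar is centred between the open fingers, with the ears at about (172,195) and (330,262). I'll close on it.

carry_out([
  [[0,0,0,0,1],[0,0,0,0,1],[0,0,0,0,1],[0,0,0,0,1],[0,0,0,0,1],[0,0,0,0,1],[0,0,0,0,1],[0,0,0,0,1]],
], force=30)

```text
clock: 5.3
tool_pos: [0.5007, 0.316, 0.0798]
eef_rot: [[-0.0, 0.945, 0.326], [-0.0, 0.326, -0.945], [-1.0, -0.0, -0.0]]
ft_force: [-0.9, -0.2, 0.3]
width: 0.0115
```

carry_out([
  [[0,0,0,0.08,1],[0,0,0,0.16,1],[0,0,0,0.24,1],[0,0,0,0.32,1],[0,0,0,0.4,1],[0,0,0,0.48,1],[0,0,0,0.56,1],[0,0,0,0.64,1],[0,0,0,0.7,1],[0,0,0,0.74,1],[0,0,0,0.74,1],[0,0,0,0.74,1]],
])

```text
clock: 6.8
tool_pos: [0.5007, 0.316, 0.0796]
eef_rot: [[-0.0, 0.077, 0.997], [-0.0, 0.997, -0.077], [-1.0, -0.0, -0.0]]
ft_force: [0.1, -0.3, -1.9]
width: 0.0114
```

```bash
python3 - <<'E'
from h import *
d=cams.get_image("wrist");cv2.imwrite("pics/w3.png",d["image"]);s=get_state();print(s["tool_pos"],s["ft_force"],s["torque"],s["width"])
E
```

```text
[0.50074704 0.31597745 0.07963601] [ 0.19338414 -0.54563404 -2.09012582] [ 0.0068704   0.01377423 -0.03982836] 0.01134476790420266
```

View pics/w3.png

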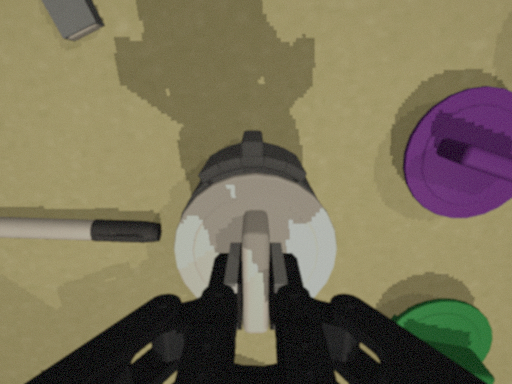

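The bar now lines up with the ear at (252,140), and the grip carries the lid's weight. I'll lower 7 mm and open.

carry_out([
  [[0,0,-0.01,0,1],[0,0,-0.018,0,1],[0,0,-0.023,0,1],[0,0,-0.023,0,1]],
])

```text
clock: 7.35
tool_pos: [0.5007, 0.316, 0.0726]
eef_rot: [[-0.0, 0.076, 0.997], [-0.0, 0.997, -0.076], [-1.0, -0.0, -0.0]]
ft_force: [0.2, -0.1, -0.1]
width: 0.0113
```

carry_out([
  [[0,0,0,0,0.5],[0,0,0.01,0,-1],[0,0,0.02,0,-1],[0,0,0.02,0,-1],[0,0,0.02,0,-1],[0,0,0.02,0,-1],[0,0,0.02,0,-1],[0,0,0.02,0,-1]],
])

```text
clock: 8.35
tool_pos: [0.5008, 0.316, 0.0788]
eef_rot: [[-0.0, 0.076, 0.997], [-0.0, 0.997, -0.076], [-1.0, -0.0, -0.0]]
ft_force: [0.4, -0.3, 0.7]
width: 0.0853
```

carry_out([
  [[0,0,0.15,0,-1],[0,0,0.3,0,-1],[0,0,0.5,0,-1],[0,0,0.6,0,-1],[0,0,0.6,0,-1]],
])

```text
clock: 8.98
tool_pos: [0.5024, 0.3168, 0.263]
eef_rot: [[0.006, 0.076, 0.997], [0.003, 0.997, -0.076], [-1.0, 0.004, 0.006]]
ft_force: [0.1, 0.6, -0.4]
width: 0.0851
```

```bash
python3 - <<'E'
from h import *
from m import ang
d=cams.get_image("wrist");cv2.imwrite("pics/w4.png",d["image"]);s=get_state();print(s["clock"],s["tool_pos"],s["ft_force"],s["width"])
for c in("wrist","side"):
    if c!="wrist": d=cams.get_image(c)
    X=cloud(d);Z=X[...,2];r=np.hypot(X[...,0]-.5015,X[...,1]-.3150)
    Q=X[(r<.036)&(Z>.088)&(Z<.112)];f=X[(r>.012)&(r<.04)&(Z>.055)&(Z<.08)]
    print(c,len(Q),Q.mean(0),ang(Q),np.median(Q[:,2]),"flange top",np.median(f,0),np.linalg.lstsq(np.c_[f[:,:2],np.ones(len(f))],f[:,2],rcond=None)[0])
E
```

```text
9.025 [0.50127099 0.31625884 0.26001556] [-0.20583752 -0.19524918 -0.94530343] 0.08512083316830772
wrist 598 [0.50147132 0.31640533 0.09440991] 175.6096757726473 0.0945958824892246 flange top [0.49757622 0.31415692 0.06567335] [0.00172192 0.00243235 0.0640786 ]
side 81 [0.50272296 0.31937768 0.09385782] 176.48038426843908 0.09437284099149401 flange top [0.49278291 0.32702463 0.06694343] [ 0.02392388 -0.01467456  0.06041304]
```

View pics/w4.png

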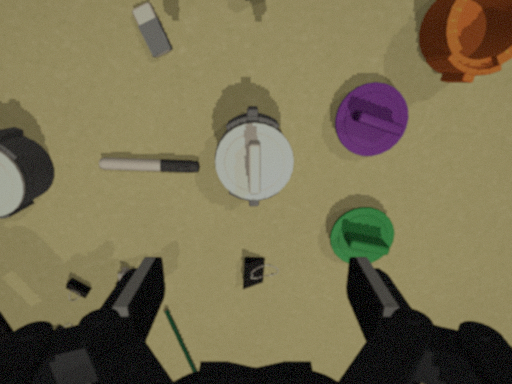

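The bar at (255,168) lies in line with the ears at (252,115) and (254,202). The bar top is at 94.5 mm (95 expected when home), the lid is level, and the gripper is clear.

```bash
python3 -c "
from h import *
print(order.finish_job())"
```

```text
the job is handed in; nothing more can be done
None
```

The loose lid is now home on its canister, and I handed the job in at about 9 s on the clock. The loose one was the left canister. I gripped its bar with 30 N, turned it about 67° anticlockwise into line with the ears, lowered it 7 mm, let go and backed off.

**Last checks, all from the wrist camera before hand-in:**
- **Height:** the bar top fell from about 102.5 mm to 94.5 mm (95 mm expected when home). The flange top is at 65.7 mm.
- **Position and tilt:** the lid is level and within about 2 mm of the canister's axis.
- **Angle:** the bar is at 175.6° and the ears at about 175.7°.
- **Gripper:** it is open, about 0.26 m above the worktop and clear of everything.

**What disagreed or was not checked:**
- **Sense of turn:** the pictures showed the bar about 67° clockwise of the ear line (equally 113° anticlockwise), not the stated 40 to 77° anticlockwise. I went by the pictures, and the lid came down the full 8 mm.
- **Side camera:** it agreed on height and angle, but its flange fit showed a slight slope, about 1.6°. It sees the lid only partly, so I relied on the wrist camera.
- **Closed canister:** the gripper never went near it, but I did not measure it again at the end.

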